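# Open the square leather-cream jar in the shoe-care brace

## Robot

A 7-joint arm with a two-finger parallel gripper is mounted at the origin on the work surface. World frame = base frame: x ahead of the robot, y to its left, z up, the work surface at z = 0. Lengths are in m, angles in rad, forces in N, time in s.
With the tool pointing down it reaches from about 0.35 to 0.9 m from the base axis. Payload 7.2 kg.
Tool frame: the origin (TCP) lies at the very end of the fingers, on their centre line; the grasp point (between the pads) lies arm.pinch_z behind it (arm.pinch_z is the distance from the TCP to the grasp point, in m); z points along the fingers, y is the line along which they close (so a half turn about z gives the same grasp; the last joint's range is limited). The gripper opens to 88 mm and grips with 3 to 60 N. Pads are 20 mm wide; open, the fingers measure 115 mm over their backs; the gripper's body (75 mm by 178 mm) begins 61 mm behind the grasp point.
Start: joints at [1.115, 0.411, -0.013, 1.596, 0.006, 1.134, -0.082], TCP at [0.236, -0.579, 0.223] pointing down, gripper open.
Joint ranges: [-2.95, 2.95], [-0.29, 1.99], [-1.47, 1.44], [0.14, 2.54], [-1.03, 4.17], [0.13, 1.85], [-2.86, 2.86]. Speed limits (rad/s): [2.39, 2.39, 3.01, 3.01, 3.14, 3.14, 3.14].

## Interface

Orientations are given as [roll, pitch, yaw] about the fixed x, y, z axes, in that order (R = Rz(yaw) Ry(pitch) Rx(roll)).
In Python, from plant import arm, vision gives the robot as it stands (arm), with the cameras (vision).
- The arm moves only by the tool run_rows, called after "Request:" as name(argument=value, ...), one argument or row to a line, values as JSON. Schema: {"type":"object","properties":{"motion":{"type":"array","items":{"type":"array","items":{"type":"array","items":{"type":"number"},"minItems":7,"maxItems":7},"minItems":1,"maxItems":20},"minItems":1,"maxItems":1},"squeeze":{"type":"number"},"only":{"type":"string"},"quiet":{"type":"boolean"},"lines":{"type":"string"}},"required":["motion"],"additionalProperties":false}. motion is a list that holds a single list of rows (three levels of brackets), with 1 to 20 rows, each of 7 numbers: the opening from 0.0 (shut) to 1.0 (fully open), then dx, dy, dz in shares of 600 mm (1.0 is 600 mm), then a rotation vector rx, ry, rz in a scale on which 1.0 is 2 pi rad; each row is the pose to reach, as a shift and turn from the pose commanded when the call began, along the tool's axes at that moment; what a row does not reach only later rows make up. A row lasts 1/10 s, in which the tool goes at most 0.05 m and 0.15 rad, less where a joint would pass 70% of its speed; a pose out of reach is approached as far as the arm can. The fingers move at their own pace and stop on an object; squeeze is the grip in N (left out, the last holds). Time passes only in rows, so rows that do not move let the fingers close. The tool returns the time, the measured TCP pose, the force, the opening and the grip force at its end. only (a regular expression) keeps the lines of the reply that match it, lines (a string "A,B") keeps lines A to B, and quiet returns only ok. A shift or turn number past 1, either way, is cut back to 1. Input that does not fit is refused with a message, and nothing moves.
- arm.get_obs(): the state, without advancing time (a new reading comes with each control period).
- vision.get_image(name): name is "side" or "top" or "wrist"; returns the picture (400x640x3 uint8, red, green, blue); there is no depth.
- vision.calibration(name): a dict with "fx", "fy", "cx", "cy" (pixels), "D" ([k1, k2, p1, p2, k3] as OpenCV has them; the pictures are not rectified), "rvec" (rotation vector, rad) and "tvec" (3), from world to camera coordinates, as OpenCV has them; the wrist camera has in their place "hand_eye" (4x4, takes a point from camera to tool coordinates, whose origin is the TCP and whose axes are the flange's). Camera axes: x right, y down, z forward; pixel columns grow to the right and rows downward; lengths in m; the calibration is good to about 2 mm. A picture is of the moment at which its call begins: read the wrist's pose just before it. calibration takes no time and is no camera call.
- arm.job_done(): hands the job in; it is judged then, once.
The state is a dict: "clock": time; "joint_pos": joint angles; "joint_vel": joint speeds; "joint_torque": joint torques, N m; "eef_pos": TCP position; "ee_rot": TCP orientation; "ft_force": force on the tool from outside, world axes, zero at the start; "moment": the same for the moment, N m; "gripper_width": opening from 0.0 (shut) to 1.0 (fully open); "gripper_force": force on a finger pad.
Only numpy, scipy, OpenCV 4.12 (cv2) and the standard library are available. Lean on these libraries where they do the work, as an engineer would, in place of code of your own. Each camera call takes 0.05 s, during which the arm holds its last target. There are 200 camera calls.

## Task

Set the square glass jar, cap still on, upright and fully down in the square socket of the raised wooden jar brace, so that the brace keeps the jar from turning. Then unscrew its tight cap anticlockwise until the threads come free, leaving the jar seated in the socket, lift the cap straight up off the neck and finish while still holding it level just above the jar's mouth, its lower edge about 2 cm above the rim. Leave the other things on the table where they are.

Things in the scene. Friction and masses are not known exactly. Their poses are not given: they have to be found in the camera images.
- jar: clear-glass jar of brown leather cream, loose, 0.3 to 0.52 kg: square body 62 x 62 mm and 65 mm high with a flat shoulder, then a round neck to the rim at 90 mm. Origin: centre of its underside, z up, x and y square to its sides. With the cap on it is 96 mm high. It fits the socket in any of its four quarter turns
- cap: aluminium screw cap of the square jar, loose, tight on it at the start: twelve-sided, 64 mm across flats (66 mm over corners), 24 mm high, 0.06 kg. Origin: centre of the skirt's lower edge, z up; screwed on, it lies 72 mm above the jar's underside (7 mm above the shoulder), x along the jar's x and normal to one of its flats (one every 30 degrees). The jar can be carried by it
- cap_top (a point): centre of the cap's top, 24 mm above its origin. Thread: 40 degrees anticlockwise (seen from above) relative to the jar frees the cap, past about 85 it jams on the next stop, so turn 55 to 70; it cannot turn clockwise. It resists with some 0.2 to 0.6 N m, so an unbraced jar turns along. A sprung seal under its roof (15 to 20 N, 2.5 mm stroke) pushes it up once free
- stand: fixed wooden jar brace: 130 mm square foot board 14 mm thick, a narrow post and on it a 92 mm square head whose top is 64 mm above the table, with a square socket in its top, 66 mm wide (2 mm play all round, 3 mm chamfer at the mouth), 16 mm deep. Origin: centre of its underside; x and y square to the socket's walls, z up
- socket (a point): centre of the socket's floor, 48 mm above the table, where the jar's underside comes to rest; axes as the brace's
- roundjar: round glass jar with a round metal lid, 66 mm across, 86 mm high, loose; not the one to open. Origin: centre of its underside
- tin: flat round steel shoe-polish tin, 78 mm across, 25 mm high, loose. Origin: centre of its underside
- brush: shoe brush, 150 x 48 mm, 42 mm high, loose. Origin: centre of its underside, x along its length
- shoehorn: flat steel shoehorn, 160 x 36 x 6 mm, loose. Origin: centre of its underside, x along its length
- shoetree: wooden shoe tree, 235 mm long, 60 mm wide, 40 mm high, loose. Origin: on its underside, 90 mm from its toe end (+x) and 145 mm from its heel end (-x)

How it is judged:
By the outcome, as a careful person would: the job done as asked, in the order asked, and still so for the second after the job is handed in, while the arm keeps its last pose, push and grip.
It also fails if it takes over 48 s, if anything falls off the work surface, if the arm or the gripper's body presses on something with over 40 N, if the wrist force passes 120 N, or if a joint passes its speed limit or range.

## Working session

There is one attempt and no reset: what is moved stays moved. The work goes in short steps, Python scripts to look and compute and a tool call to move; the robot and the scene stay as the last step left them, time stands still between calls to the robot, and variables do not carry over. Pictures are saved under pics/ and viewed, at most 10 in all, crops included, and the job is handed in when it is done.

```bash
ls; mkdir -p pics
```

Run:
```python
from plant import arm, vision
import cv2
o=arm.get_obs();print(o,arm.pinch_z)
for n in("top","side"):
    cv2.imwrite(f"pics/{n}0.png",vision.get_image(n)[:,:,::-1]);print(vision.calibration(n))
print(vision.calibration("wrist"))
```

```text
pics
plant.py
{'clock': 0.0, 'joint_pos': array([ 1.11479679,  0.41189454, -0.01273374,  1.59704122,  0.00564579,
        1.13428886, -0.08222944]), 'joint_vel': array([-0.00095304,  0.00112698, -0.00013277,  0.00049409,  0.00026222,
        0.00107958, -0.00091685]), 'joint_torque': array([-4.16476578e-04, -5.87953556e+01,  6.41391445e-01, -2.91076827e+01,
       -5.38636185e-02,  1.83973380e-02,  1.94902864e-04]), 'eef_pos': array([ 0.23611389, -0.57814025,  0.22181347]), 'ee_rot': array([-3.14000313e+00,  1.45843883e-04,  3.87834136e-01]), 'ft_force': array([-0.40490259,  0.01987535, -0.47800587]), 'moment': array([-0.0121525 , -0.04145521,  0.00491261]), 'gripper_force': 0.0, 'gripper_width': 1.0005147823154645} 0.0187
{'fx': 482.6472820392417, 'fy': 482.6472820392417, 'cx': 318.47172496890187, 'cy': 211.97058845133893, 'D': array([-0.11578602,  0.        ,  0.        ,  0.        ,  0.        ]), 'rvec': array([ 2.14939149, -2.16289116,  0.1038084 ]), 'tvec': array([-0.00827304,  0.54123392,  1.15458196])}
{'fx': 363.7573773421314, 'fy': 363.7573773421314, 'cx': 320.4978178612059, 'cy': 193.34043165169885, 'D': array([0.02829565, 0.        , 0.        , 0.        , 0.        ]), 'rvec': array([ 0.93251999, -2.54197628,  1.03844447]), 'tvec': array([0.39466668, 0.34597825, 0.79062207])}
{'fx': 277.1641959095842, 'fy': 277.1641959095842, 'cx': 327.1510587467747, 'cy': 196.28997630406064, 'D': array([-0.00031597,  0.        ,  0.        ,  0.        ,  0.        ]), 'hand_eye': array([[-5.80323764e-04, -9.68346859e-01, -2.49607739e-01,
         6.72228741e-02],
       [ 9.99999379e-01, -3.24397789e-04, -1.06644860e-03,
         1.34184975e-03],
       [ 9.51719954e-04, -2.49608202e-01,  9.68346446e-01,
        -1.60738118e-01],
       [ 0.00000000e+00,  0.00000000e+00,  0.00000000e+00,
         1.00000000e+00]])}
```

View pics/top0.png

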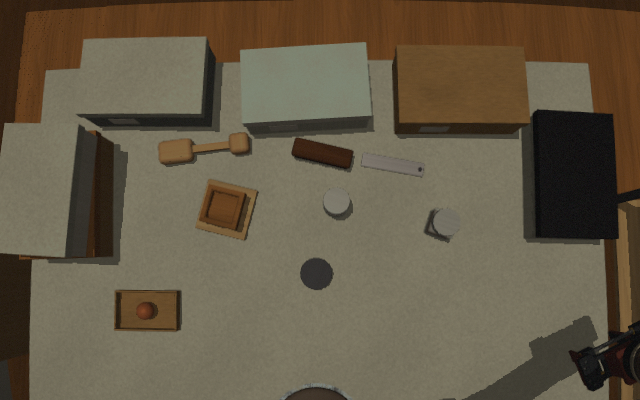

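View pics/side0.png

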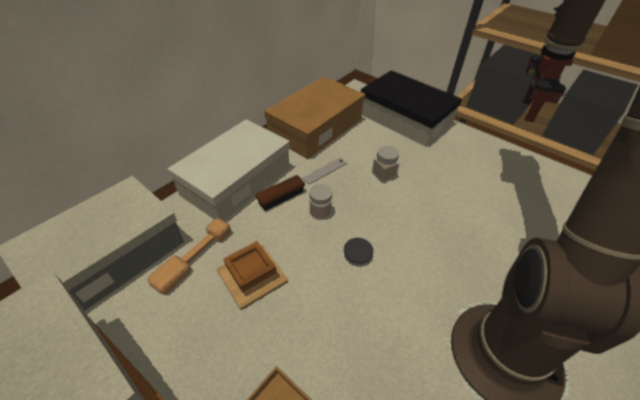

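The top view shows the square jar at about (444,222), the brace at (227,208), the round jar at (337,202) and the tin at (316,273). In the side view the square jar is at (387,162). I'll enlarge the jar and the brace.

Create h.py:
```python
from plant import arm, vision
import cv2, numpy as np
from scipy.spatial.transform import Rotation as Ro
def cam(n):
    c=vision.calibration(n)
    K=np.array([[c["fx"],0,c["cx"]],[0,c["fy"],c["cy"]],[0,0,1.]])
    if n=="wrist":
        o=arm.get_obs();T=np.eye(4);T[:3,:3]=Ro.from_euler("xyz",o["ee_rot"]).as_matrix();T[:3,3]=o["eef_pos"]
        W=np.linalg.inv(T@c["hand_eye"]);return K,c["D"],W[:3,:3],W[:3,3]
    return K,c["D"],cv2.Rodrigues(c["rvec"])[0],c["tvec"]
def p2w(C,px,z):
    K,D,R,t=C
    u=cv2.undistortPoints(np.array(px,float).reshape(-1,1,2),K,D).reshape(-1,2)
    d=np.c_[u,np.ones(len(u))]@R; o=-R.T@t
    return o+d*((z-o[2])/d[:,2])[:,None]
def w2p(C,P):
    K,D,R,t=C
    return cv2.projectPoints(np.array(P,float).reshape(-1,1,3),cv2.Rodrigues(R)[0],t,K,D)[0].reshape(-1,2)
```

Run:
```python
from h import *
t=cv2.imread("pics/top0.png");s=cv2.imread("pics/side0.png")
f=lambda i,x,y,w,h,k:cv2.resize(i[y:y+h,x:x+w],None,fx=k,fy=k,interpolation=cv2.INTER_CUBIC)
a=f(t,190,170,80,80,5);b=f(t,410,190,80,80,5)
cv2.imwrite("pics/c0.png",np.hstack([a,b]))
C=cam("top");print(p2w(C,[[227,208]],.064),p2w(C,[[445,222]],.096))
print(p2w(cam("side"),[[388,154]],.096),p2w(cam("side"),[[251,262]],.064))
```

```text
[[0.54856103 0.20772514 0.064     ]] [[ 0.50822972 -0.30632801  0.096     ]]
[[ 0.50086697 -0.29989903  0.096     ]] [[0.5479417  0.21896675 0.064     ]]
```

View pics/c0.png

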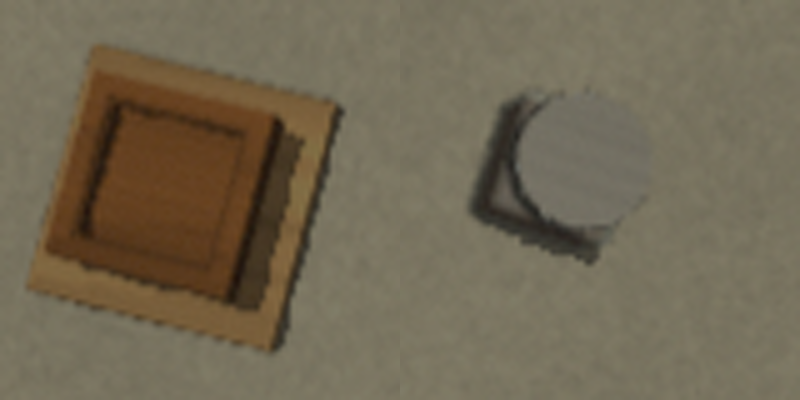

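The enlargement shows the head's top corners at about (209,184.6), (246,193.6), (199.6,220) and (236.4,230). The jar's body edge runs about 23° down to the right. I'll move above the jar for a wrist view.

The rows are not in the units I measure in: shifts go in shares of 600 mm and turns go in shares of 2 pi rad. I convert before sending: 0.354 m / 0.6 = 0.59, 0.31 m / 0.6 = 0.5167.

Request:
run_rows(
  motion=[
    [[1,0.0667,-0.0333,0,0,0,0],[1,0.1417,-0.0583,0,0,0,0],[1,0.2167,-0.0917,0,0,0,0],[1,0.2917,-0.125,0,0,0,0],[1,0.3667,-0.1583,0,0,0,0],[1,0.4417,-0.1917,0,0,0,0],[1,0.5167,-0.225,0,0,0,0],[1,0.59,-0.255,0,0,0,0],[1,0.59,-0.255,0,0,0,0],[1,0.59,-0.255,0,0,0,0],[1,0.59,-0.255,0,0,0,0],[1,0.59,-0.255,0,0,0,0]],
  ],
  squeeze=10,
)

```text
clock: 1.3
eef_pos: [0.5049, -0.3047, 0.2225]
ee_rot: [3.141, 0.001, 0.385]
ft_force: [-0.1, 0.2, -0.2]
gripper_width: 0.999
gripper_force: 0.0
```

Run:
```python
from h import *
o=arm.get_obs();print(o["joint_pos"],o["ee_rot"],o["eef_pos"])
C=cam("wrist");i=vision.get_image("wrist");np.savez("w1.npz",K=C[0],D=C[1],R=C[2],t=C[3])
cv2.imwrite("pics/w1.png",i[:,:,::-1])
```

```text
[ 0.58290642  0.35894798 -0.16053909  1.67691709  0.06349039  1.11119324
 -0.7815884 ] [3.14141744e+00 8.10550170e-04 3.84986145e-01] [ 0.50492752 -0.30470458  0.22252842]
```

View pics/w1.png

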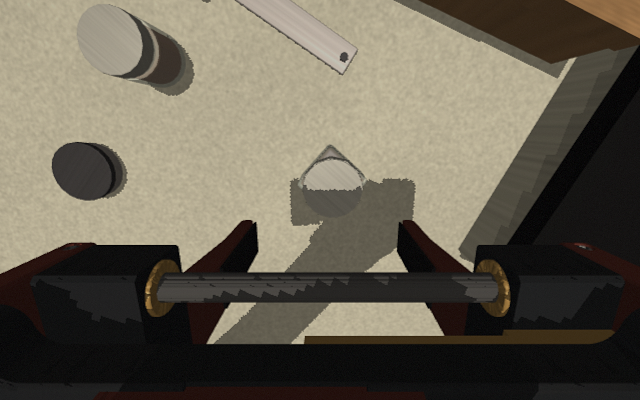

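The wrist view shows the jar with its capped top centred at about (333,187) and the nearest shoulder corner at (329,146). That gives a jar yaw of about 67°. I'll overlay models on the views to refine the jar and brace poses.

Create ov.py:
```python
from h import *
def sq(x,y,yaw,w,z):
    c,s=np.cos(yaw),np.sin(yaw);h=w/2
    return [[x+c*a-s*b,y+s*a+c*b,z] for a,b in((h,h),(-h,h),(-h,-h),(h,-h))]
def circ(x,y,r,z): return [[x+r*np.cos(a),y+r*np.sin(a),z] for a in np.linspace(0,6.28,40)]
def draw(img,C,polys,x,y,w,h,k):
    im=cv2.resize(img[y:y+h,x:x+w],None,fx=k,fy=k,interpolation=cv2.INTER_CUBIC)
    raw=im.copy()
    for P,col in polys:
        p=((w2p(C,P)-[x,y]+.5)*k).astype(int);cv2.polylines(im,[p.reshape(-1,1,2)],True,col,1)
    return np.vstack([im,raw])
def jar(x,y,yaw,z=0): return [(sq(x,y,yaw,.062,z),(0,0,255)),(sq(x,y,yaw,.062,z+.065),(0,255,255)),(circ(x,y,.0325,z+.096),(0,255,0)),(circ(x,y,.0325,z+.072),(255,0,255))]
def stand(x,y,yaw): return [(sq(x,y,yaw,.13,.014),(0,0,255)),(sq(x,y,yaw,.092,.064),(0,255,0)),(sq(x,y,yaw,.066,.064),(0,255,255))]
```

Create o1.py:
```python
from ov import *
import sys
jx,jy,ja,sx,sy,sa=map(float,sys.argv[2:]);ja,sa=np.radians([ja,sa])
n=np.load("w1.npz");W=[n[k] for k in"KDRt"]
t=cv2.imread("pics/top0.png");s=cv2.imread("pics/side0.png");w=cv2.imread("pics/w1.png")
T,S=cam("top"),cam("side");J=jar(jx,jy,ja);B=stand(sx,sy,sa)
cv2.imwrite(sys.argv[1],np.hstack([draw(w,W,J,285,130,100,100,2),draw(t,T,J,420,198,50,50,4),draw(s,S,J,362,138,50,50,4)
 ,draw(t,T,B,188,172,80,80,2.5) if 0 else draw(t,T,B,190,172,75,75,200/75),draw(s,S,B,213,235,80,80,2.5)])[:, :1000])
```

Run:
```python
from h import *
T=cam("top")
p=p2w(T,[[209,184.6],[246,193.6],[236.4,230],[199.6,220]],.064);print(p.mean(0),[np.degrees(np.arctan2(*(p[(k+1)%4]-p[k])[[1,0]]))%90 for k in range(4)],[np.linalg.norm(p[k]-p[k-1]) for k in range(4)])
p=p2w(T,[[209,178.8],[258,191],[245,240],[195.4,228]],.014);print(p.mean(0),[np.degrees(np.arctan2(*(p[(k+1)%4]-p[k])[[1,0]]))%90 for k in range(4)],[np.linalg.norm(p[k]-p[k-1]) for k in range(4)])
n=np.load("w1.npz");W=[n[k] for k in"KDRt"];print(p2w(W,[[333,187]],.096))
```

```text
[0.55115139 0.21831915 0.064     ] [np.float64(75.83437823052915), np.float64(75.84823425652073), np.float64(74.72209250734689), np.float64(76.18810568583666)] [np.float64(0.08864865815608944), np.float64(0.09369141126316005), np.float64(0.09045583465658), np.float64(0.09318355729991738)]
[0.55140884 0.21880884 0.014     ] [np.float64(75.47153663072524), np.float64(75.63504208481385), np.float64(76.36764301726285), np.float64(75.60266139189208)] [np.float64(0.1289105412318699), np.float64(0.12958844098596403), np.float64(0.12688274189930684), np.float64(0.12967136687952507)]
[[ 0.51067099 -0.31021016  0.096     ]]
```

```bash
python3 o1.py pics/ov1.png 0.507 -0.307 67 0.5513 0.2186 75.7; python3 -c "
import cv2
i=cv2.imread('pics/ov1.png');a=i[:,:600];b=i[:,600:];cv2.imwrite('pics/ov1.png',cv2.resize(a,(800,533),interpolation=3));cv2.imwrite('pics/ov2.png',cv2.resize(b,(800,800),interpolation=3)[:400])"
```

```text
(no output)
```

View pics/ov1.png

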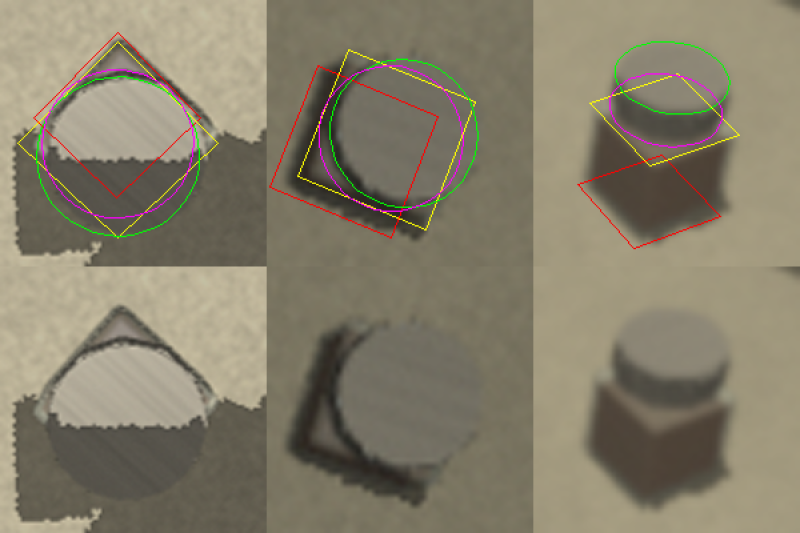

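View pics/ov2.png

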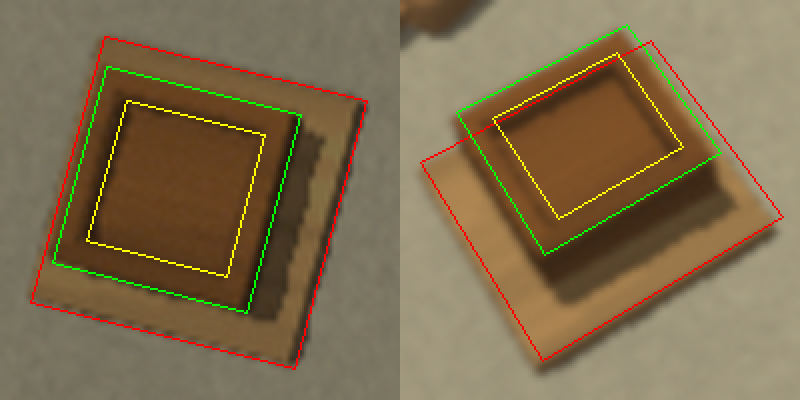

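The brace overlay fits within about 1 px at (0.5513, 0.2186), yaw 75.7°. The cap circle needs a shift of about +1 mm in x and −2 mm in y, so the jar is near (0.508, −0.309) with yaw about 67°. The pads square themselves on the flats, so I'll grasp the cap at tool yaw 37°.

In the tool's units: 0.152 m / 0.6 = 0.2533, 0.13 m / 0.6 = 0.2167, -0.26 rad / 6.2832 = -0.0414.

Request:
run_rows(
  motion=[
    [[1,0.0017,0.0083,0,0,0,-0.0207],[1,0.0017,0.0083,0.05,0,0,-0.0414],[1,0.0017,0.0083,0.1083,0,0,-0.0414],[1,0.0017,0.0083,0.1667,0,0,-0.0414],[1,0.0017,0.0083,0.2167,0,0,-0.0414],[1,0.0017,0.0083,0.2533,0,0,-0.0414],[1,0.0017,0.0083,0.2533,0,0,-0.0414],[1,0.0017,0.0083,0.2533,0,0,-0.0414],[1,0.0017,0.0083,0.2533,0,0,-0.0414]],
  ],
  squeeze=10,
)

```text
clock: 2.25
eef_pos: [0.5097, -0.3082, 0.0722]
ee_rot: [3.139, -0.001, 0.647]
ft_force: [0.0, 0.5, 0.6]
gripper_width: 0.996
gripper_force: 0.0
```

Request:
run_rows(
  motion=[
    [[0,0,0,0,0,0,0],[0,0,0,0,0,0,0],[0,0,0,0,0,0,0],[0,0,0,0,0,0,0],[0,0,0,0,0,0,0],[0,0,0,0,0,0,0],[0,0,0,0,0,0,0],[0,0,0,0,0,0,0]],
  ],
  squeeze=5,
)

```text
clock: 3.05
eef_pos: [0.5095, -0.3077, 0.0712]
ee_rot: [3.14, -0.0, 0.648]
ft_force: [0.8, -0.9, 6.3]
gripper_width: 0.732
gripper_force: 5.0
```

The width is 64.4 mm, so the pads are on the flats. A second grip at 90° will centre the other axis, and I'll keep that one.

In the tool's units: -1.35 rad / 6.2832 = -0.2149.

Request:
run_rows(
  motion=[
    [[1,0,0,0,0,0,0],[1,0,0,0,0,0,0],[1,0,0,0,0,0,0],[1,0,0,0,0,0,-0.0239],[1,0,0,0,0,0,-0.0477],[1,0,0,0,0,0,-0.0716],[1,0,0,0,0,0,-0.0955],[1,0,0,0,0,0,-0.1194],[1,0,0,0,0,0,-0.1432],[1,0,0,0,0,0,-0.1671],[1,0,0,0,0,0,-0.191],[1,0,0,0,0,0,-0.2149],[1,0,0,0,0,0,-0.2387],[1,0,0,0,0,0,-0.25],[1,0,0,0,0,0,-0.25],[1,0,0,0,0,0,-0.25]],
  ],
)

```text
clock: 4.65
eef_pos: [0.5087, -0.3073, 0.0704]
ee_rot: [-3.141, -0.001, 2.216]
ft_force: [-0.3, 0.7, -0.2]
gripper_width: 1.002
gripper_force: 0.0
```

Request:
run_rows(
  motion=[
    [[0,0,0,0,0,0,0],[0,0,0,0,0,0,0],[0,0,0,0,0,0,0],[0,0,0,0,0,0,0],[0,0,0,0,0,0,0],[0,0,0,0,0,0,0],[0,0,0,0,0,0,0],[0,0,0,0,0,0,0]],
  ],
  squeeze=5,
)

```text
clock: 5.45
eef_pos: [0.5087, -0.3075, 0.0707]
ee_rot: [-3.141, -0.0, 2.219]
ft_force: [-2.5, -0.8, 1.3]
gripper_width: 0.736
gripper_force: 5.0
```

Request:
run_rows(
  motion=[
    [[0,0,0,0,0,0,0],[0,0,0,0,0,0,0],[0,0,0,0,0,0,0],[0,0,0,0,0,0,0]],
  ],
  squeeze=40,
)

```text
clock: 5.85
eef_pos: [0.5088, -0.3075, 0.0707]
ee_rot: [-3.141, -0.0, 2.219]
ft_force: [-3.1, -1.9, 2.4]
gripper_width: 0.729
gripper_force: 40.0
```

Request:
run_rows(
  motion=[
    [[0,0,0,-0.05,0,0,0],[0,0,0,-0.1,0,0,0],[0,0,0,-0.1667,0,0,0],[0,0,0,-0.1667,0,0,0],[0,0,0,-0.1667,0,0,0]],
  ],
)

```text
clock: 6.35
eef_pos: [0.5093, -0.307, 0.1705]
ee_rot: [3.141, 0.001, 2.219]
ft_force: [-0.6, 1.4, -6.0]
gripper_width: 0.733
gripper_force: 40.0
```

Run:
```python
from h import *
o=arm.get_obs();print(o["joint_pos"].round(2),o["moment"])
```

```text
[ 0.92  0.49 -0.63  1.7   0.32  1.06  0.83] [-0.03747361 -0.07166155 -0.03400924]
```

In the tool's units: 0.394 m / 0.6 = 0.6567, 0.15 m / 0.6 = 0.25, -0.15 rad / 6.2832 = -0.0239.

Request:
run_rows(
  motion=[
    [[0,0,0,-0.0667,0,0,0],[0,0.05,0.0433,-0.0833,0,0,0],[0,0.1,0.0867,-0.0833,0,0,-0.0032],[0,0.15,0.1333,-0.0833,0,0,-0.0048],[0,0.2,0.1783,-0.0833,0,0,-0.008],[0,0.25,0.2233,-0.0833,0,0,-0.0095],[0,0.3,0.2667,-0.0833,0,0,-0.0127],[0,0.35,0.3117,-0.0833,0,0,-0.0143],[0,0.4,0.3567,-0.0833,0,0,-0.0175],[0,0.45,0.4017,-0.0833,0,0,-0.0191],[0,0.5,0.4467,-0.0833,0,0,-0.0223],[0,0.55,0.49,-0.0833,0,0,-0.0239],[0,0.6,0.535,-0.0833,0,0,-0.0239],[0,0.6333,0.565,-0.0833,0,0,-0.0239],[0,0.6567,0.585,-0.0833,0,0,-0.0239],[0,0.6567,0.585,-0.0833,0,0,-0.0239],[0,0.6567,0.585,-0.05,0,0,-0.0239],[0,0.6567,0.585,-0.0167,0,0,-0.0239],[0,0.6567,0.585,0,0,0,-0.0239],[0,0.6567,0.585,0,0,0,-0.0239]],
  ],
)

```text
clock: 8.35
eef_pos: [0.5498, 0.2171, 0.168]
ee_rot: [-3.137, -0.002, 2.368]
ft_force: [-0.2, -0.3, -3.6]
gripper_width: 0.729
gripper_force: 40.0
```

Request:
run_rows(
  motion=[
    [[0,0,0,0,0,0,0],[0,0,0,0,0,0,0],[0,0,0,0,0,0,0],[0,0,0,0,0,0,0]],
  ],
)

```text
clock: 8.75
eef_pos: [0.5513, 0.2188, 0.1713]
ee_rot: [3.141, 0.001, 2.369]
ft_force: [0.1, 0.1, -4.6]
gripper_width: 0.732
gripper_force: 40.0
```

Create o2.py:
```python
from ov import *
import sys
z=arm.get_obs();p=z["eef_pos"];yaw=z["ee_rot"][2];print(p,z["ee_rot"],np.degrees(yaw)%90+30,z["joint_pos"].round(2),z["ft_force"])
W=cam("wrist");w=vision.get_image("wrist")[:,:,::-1];T,S=cam("top"),cam("side");t=vision.get_image("top")[:,:,::-1];s=vision.get_image("side")[:,:,::-1]
J=jar(p[0],p[1],yaw+np.radians(30),p[2]-.0707);B=stand(*map(float,sys.argv[2:4]),np.radians(float(sys.argv[4])))
pw=w2p(W,[[p[0],p[1],.064]])[0].astype(int);print(pw)
a=draw(s,S,J+B,200,180,120,120,3.3)
a=np.hstack([a[:396,:396],a[396:792,:396]])
cv2.imwrite(sys.argv[1],a);cv2.imwrite(sys.argv[1][:-4]+"w.png",draw(w,W,B,0,0,640,400,1)[:400]);cv2.imwrite(sys.argv[1][:-4]+"t.png",draw(t,T,B,170,150,110,110,3)[:330])
```

```bash
python3 o2.py pics/p.png 0.5513 0.2186 75.7
```

```text
[0.55132472 0.21876296 0.1712928 ] [3.14068312e+00 5.82140597e-04 2.36872378e+00] 75.7178757095432 [ 0.1   0.52 -0.78  1.7   0.41  1.09 -0.01] [ 0.11875721  0.1146694  -4.61009013]
[328 194]
```

View pics/p.png

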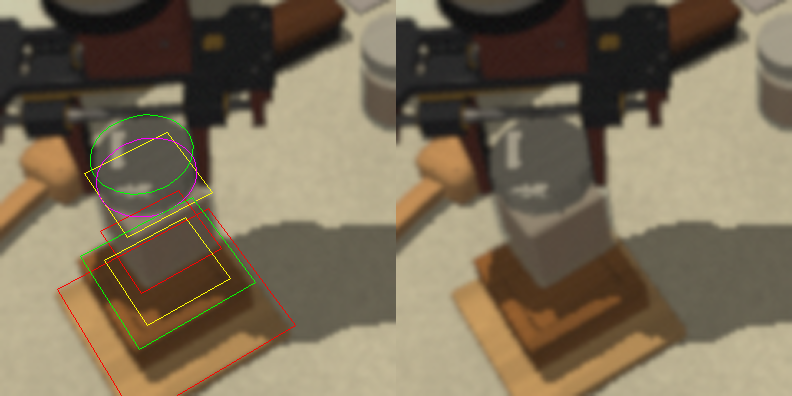

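View pics/pw.png

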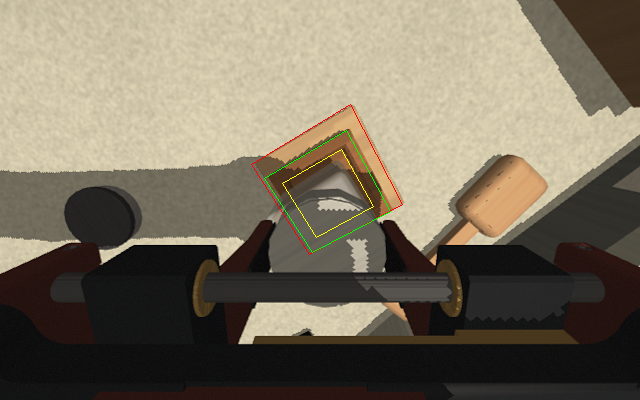

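The side view shows the jar hanging over the socket; jar and brace are both offset about 1.5 px from the model, which points to camera bias. In the wrist view the board appears about 3 px lower than predicted. I'll measure the edges numerically in all three cameras.

Create ef.py:
```python
from ov import *
from scipy.ndimage import map_coordinates, gaussian_filter
from scipy.optimize import least_squares
W=cam("wrist");w=vision.get_image("wrist").astype(float);cv2.imwrite("pics/w2.png",w[:,:,::-1])
rd=lambda f:cv2.imread(f)[:,:,::-1].astype(float)
def obs(im,C,s,polyw,edges,R,fr=(.15,.85)):
    im=gaussian_filter(im[:,:,0]-im[:,:,2],.7) # red minus blue: wood vs sand
    out=[]
    P=np.array(sq(*s,*polyw))
    for e in edges:
        for f in np.linspace(*fr,25):
            q=P[e]*(1-f)+P[(e+1)%4]*f;p=w2p(C,[P[e]*(1-f)+P[(e+1)%4]*f,P[(e+1)%4]])
            d=p[1]-p[0];d/=np.linalg.norm(d);n=np.array([-d[1],d[0]])
            r=np.arange(-R,R+.01,.1);g=np.abs(np.gradient(map_coordinates(im,[p[0][1]+r*n[1],p[0][0]+r*n[0]],order=1)))
            if g.max()>.8: out.append((e,f,polyw,p[0]+r[g.argmax()]*n,n))
    return out
def fit(C,O,s0):
    fun=lambda s:[ (w2p(C,[np.array(sq(*s,*o[2]))[o[0]]*(1-o[1])+np.array(sq(*s,*o[2]))[(o[0]+1)%4]*o[1]])[0]-o[3])@o[4] for o in O]
    r=least_squares(fun,s0,loss="soft_l1",x_scale=[.01,.01,.05],f_scale=.5);print(len(O),r.x[:2].round(4),np.degrees(r.x[2]).round(2),np.median(np.abs(fun(r.x))).round(2));return r.x
s=[.5513,.2186,np.radians(75.7)]
P=w2p(W,sq(*s,.13,.014));mid=[(k,((P[k]+P[(k+1)%4])/2).round()) for k in range(4)];print(mid)
up=sorted(range(4),key=lambda k:mid[k][1][1])[:2]
print("wrist");fit(W,obs(w,W,s,(.13,.014),up,6,(.1,.9)),s)
for n in("top","side"):
    C=cam(n);im=rd(f"pics/{n}0.png");o=-C[2].T@C[3]
    # silhouette edges of the board (top face edges that face away from camera)
    far=[k for k in range(4) if (np.mean(np.array(sq(*s,.13,.014))[[k,(k+1)%4]],0)-[s[0],s[1],.014])@(o-[s[0],s[1],.014])*[1][0]<.03*0 + 0]
    print(n,far);fit(C,obs(im,C,s,(.13,.014),range(4),3),s)
    fit(C,obs(im,C,s,(.13,.014),far,3),s)
```

```bash
python3 ef.py
```

```text
[(0, array([300., 134.])), (1, array([280., 209.])), (2, array([356., 229.])), (3, array([376., 154.]))]
wrist
50 [0.5531 0.2208] 75.47 0.11
top [2, 3]
100 [0.5529 0.2213] 75.34 0.42
50 [0.5515 0.2205] 75.36 0.16
side [1, 2]
95 [0.5504 0.2229] 75.67 0.31
45 [0.5445 0.2252] 75.99 0.23[ WARN:0@0.796] global loadsave.cpp:1063 imwrite_ Unsupported depth image for selected encoder is fallbacked to CV_8U.
```

Wrist, top and side agree on roughly (0.5525, 0.221), yaw 75.5°. I'll shift there and lower the jar carefully.

Request:
run_rows(
  motion=[
    [[0,0.0017,0.0042,0,0,0,0],[0,0.0017,0.0042,0.025,0,0,0],[0,0.0017,0.0042,0.0467,0,0,0],[0,0.0017,0.0042,0.0567,0,0,0],[0,0.0017,0.0042,0.0617,0,0,0],[0,0.0017,0.0042,0.065,0,0,0],[0,0.0017,0.0042,0.0683,0,0,0],[0,0.0017,0.0042,0.0683,0,0,0],[0,0.0017,0.0042,0.0683,0,0,0]],
  ],
)

```text
clock: 9.85
eef_pos: [0.553, 0.2232, 0.1323]
ee_rot: [3.138, 0.001, 2.37]
ft_force: [-3.8, 1.0, 16.0]
gripper_width: 0.733
gripper_force: 40.0
```

In the tool's units: -0.002 m / 0.6 = -0.0033, -0.001 m / 0.6 = -0.0017.

Request:
run_rows(
  motion=[
    [[0,0.0017,0.0017,-0.0033,0,0,0],[0,0.0017,0.0017,-0.0017,0,0,0],[0,0.0017,0.0017,0,0,0,0],[0,0.0017,0.0017,0.0017,0,0,0],[0,0.0017,0.0017,0.0033,0,0,0],[0,0.0017,0.0017,0.0033,0,0,0],[0,0.0017,0.0017,0.0033,0,0,0]],
  ],
)

```text
clock: 10.55
eef_pos: [0.5538, 0.225, 0.131]
ee_rot: [3.136, 0.002, 2.37]
ft_force: [-1.0, 1.1, 19.3]
gripper_width: 0.728
gripper_force: 40.0
```

```bash
python3 -c "
from h import *
o=arm.get_obs();print(o['moment'],o['ee_rot'],o['eef_pos'],o['ft_force'])"
```

```text
[-0.33836     0.72972554  0.06093832] [3.13581849e+00 1.83287670e-03 2.36979811e+00] [0.55377283 0.22495185 0.13099601] [-0.98155851  1.14524032 19.26373735]
```

The moment puts the contact at the corner towards (−x, −y), so I'll shift about 3 mm the other way, mostly along tool +y.

In the tool's units: -0.004 m / 0.6 = -0.0067, -0.001 m / 0.6 = -0.0017.

Request:
run_rows(
  motion=[
    [[0,-0.0008,0.0017,-0.0067,0,0,0],[0,-0.0017,0.0042,-0.0067,0,0,0],[0,-0.0017,0.0042,-0.0067,0,0,0],[0,-0.0017,0.0042,-0.0067,0,0,0]],
  ],
)

```text
clock: 10.95
eef_pos: [0.5544, 0.2238, 0.1309]
ee_rot: [-3.142, -0.001, 2.369]
ft_force: [0.5, 0.4, -4.0]
gripper_width: 0.729
gripper_force: 40.0
```

```bash
python3 -c "
from h import *
o=arm.get_obs();print(o['moment'],o['ee_rot'],o['eef_pos'],o['ft_force'])"
```

```text
[ 0.31559375 -0.30061939 -0.04934658] [-3.14153427e+00 -7.21803557e-04  2.36882873e+00] [0.55439925 0.22380057 0.13092457] [ 0.50648573  0.42882537 -4.02038619]
```

Request:
run_rows(
  motion=[
    [[0,0,0,0.0033,0,0,0],[0,0,0,0.005,0,0,0],[0,0,0,0.0067,0,0,0],[0,0,0,0.0067,0,0,0],[0,0,0,0.0067,0,0,0]],
  ],
)

```text
clock: 11.45
eef_pos: [0.5544, 0.2237, 0.1275]
ee_rot: [-3.141, -0.0, 2.369]
ft_force: [-0.2, 1.7, -5.1]
gripper_width: 0.732
gripper_force: 40.0
```

```bash
python3 -c "
from h import *
o=arm.get_obs();print(o['moment'],o['ee_rot'],o['eef_pos'],o['ft_force'])"
```

```text
[ 0.36943018 -0.22468068 -0.03880296] [-3.14137351e+00 -2.28277443e-04  2.36890668e+00] [0.55435458 0.22369088 0.1274569 ] [-0.16559789  1.69879897 -5.08639604]
```

It's now going in freely. I'll continue down.

In the tool's units: 0.0075 m / 0.6 = 0.0125, 0.006 m / 0.6 = 0.01.

Request:
run_rows(
  motion=[
    [[0,0,0,0.0033,0,0,0],[0,0,0,0.0067,0,0,0],[0,0,0,0.01,0,0,0],[0,0,0,0.0125,0,0,0],[0,0,0,0.0125,0,0,0],[0,0,0,0.0125,0,0,0]],
  ],
)

```text
clock: 12.05
eef_pos: [0.5545, 0.2237, 0.12]
ee_rot: [-3.141, -0.0, 2.369]
ft_force: [-0.0, 1.2, -5.3]
gripper_width: 0.727
gripper_force: 40.0
```

```bash
python3 -c "
from h import *
o=arm.get_obs();print(o['moment'],o['ee_rot'],o['eef_pos'],o['ft_force'])"
```

```text
[ 0.40865563 -0.30487272 -0.03734252] [-3.14149322e+00 -9.81580061e-05  2.36881743e+00] [0.55445729 0.22365008 0.12000412] [-0.03036847  1.21242693 -5.34725606]
```

In the tool's units: 0.002 m / 0.6 = 0.0033, 0.001 m / 0.6 = 0.0017.

Request:
run_rows(
  motion=[
    [[0,0,0,0.0017,0,0,0],[0,0,0,0.0033,0,0,0],[0,0,0,0.0033,0,0,0],[0,0,0,0.0033,0,0,0]],
  ],
)

```text
clock: 12.45
eef_pos: [0.5545, 0.2237, 0.1186]
ee_rot: [3.141, 0.0, 2.369]
ft_force: [-2.2, -0.4, 2.5]
gripper_width: 0.726
gripper_force: 40.0
```

Request:
run_rows(
  motion=[
    [[0,0,0,0.0017,0,0,0],[0,0,0,0.0017,0,0,0],[0,0,0,0.0017,0,0,0]],
  ],
)

```text
clock: 12.75
eef_pos: [0.5546, 0.2235, 0.1184]
ee_rot: [3.141, 0.001, 2.369]
ft_force: [-4.9, -1.8, 10.6]
gripper_width: 0.73
gripper_force: 40.0
```

Run:
```python
from h import *
o=arm.get_obs();print(o['moment'],o['ee_rot'],o['eef_pos'],o['ft_force'])
w=vision.get_image("wrist")[:,:,::-1];s=vision.get_image("side")[:,:,::-1]
f=lambda i,x,y,w,h,k:cv2.resize(i[y:y+h,x:x+w],None,fx=k,fy=k,interpolation=cv2.INTER_CUBIC)
cv2.imwrite("pics/seat.png",np.hstack([f(s,205,190,100,100,4),f(w,240,90,160,160,2.5)]))
```

```text
[-0.35906986  0.77769587 -0.02278307] [3.14145962e+00 1.07494580e-03 2.36860583e+00] [0.5546322  0.22353055 0.11837489] [-4.93463553 -1.82869347 10.59382575]
```

View pics/seat.png

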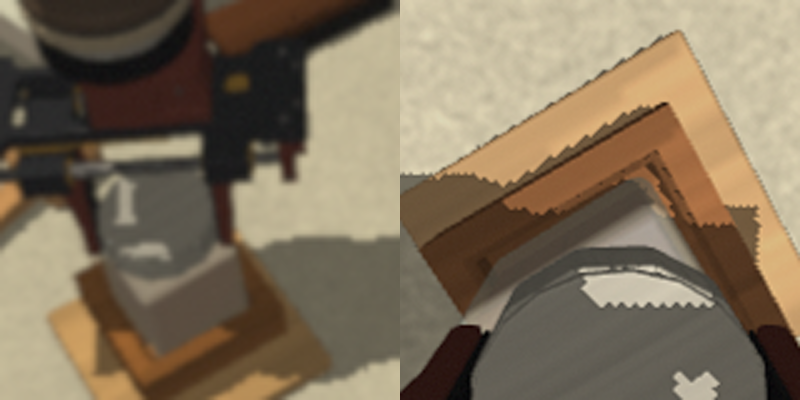

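The jar stands inside the socket and met the floor at the expected height. I'll release and regrip so it settles flat.

In the tool's units: -0.002 m / 0.6 = -0.0033, -0.001 m / 0.6 = -0.0017.

Request:
run_rows(
  motion=[
    [[1,0,0,-0.0017,0,0,0],[1,0,0,-0.0033,0,0,0],[1,0,0,-0.0033,0,0,0],[1,0,0,-0.0033,0,0,0]],
  ],
)

```text
clock: 13.25
eef_pos: [0.5547, 0.2236, 0.1191]
ee_rot: [3.141, 0.0, 2.369]
ft_force: [-0.9, -0.8, 0.2]
gripper_width: 0.997
gripper_force: 0.0
```

Request:
run_rows(
  motion=[
    [[0,0,0,0,0,0,0],[0,0,0,0,0,0,0],[0,0,0,0,0,0,0],[0,0,0,0,0,0,0],[0,0,0,0,0,0,0],[0,0,0,0,0,0,0]],
  ],
  squeeze=5,
)

```text
clock: 13.85
eef_pos: [0.554, 0.2234, 0.119]
ee_rot: [-3.14, -0.0, 2.369]
ft_force: [-2.1, -1.1, 2.8]
gripper_width: 0.729
gripper_force: 5.0
```

```bash
python3 -c "
from h import *
o=arm.get_obs();print(o['moment'],o['ee_rot'],o['eef_pos'],o['ft_force'])"
```

```text
[-0.40910782  0.57414557 -0.02434851] [-3.14048898e+00 -1.42792071e-04  2.36882832e+00] [0.55403974 0.22336535 0.11898546] [-2.09115256 -1.06539105  2.8066769 ]
```

Request:
run_rows(
  motion=[
    [[0,0,0,0,0,0,0],[0,0,0,0,0,0,0],[0,0,0,0,0,0,0]],
  ],
  squeeze=45,
)

```text
clock: 14.15
eef_pos: [0.5542, 0.2234, 0.119]
ee_rot: [-3.141, -0.0, 2.369]
ft_force: [-3.1, -1.8, 1.6]
gripper_width: 0.73
gripper_force: 45.0
```

```bash
python3 -c "
from h import *
o=arm.get_obs();print(o['moment'],o['ee_rot'],o['eef_pos'],o['ft_force'],o['joint_pos'])"
```

```text
[-0.47744925  0.75895548 -0.08135718] [-3.14079094e+00 -1.05331147e-04  2.36879162e+00] [0.55419186 0.22343692 0.11901659] [-3.11996881 -1.81926872  1.57867383] [ 0.06727111  0.58736692 -0.74775607  1.73499554  0.46287802  1.00479886
 -0.05396924]
```

In the tool's units: -0.001 m / 0.6 = -0.0017, -0.7 rad / 6.2832 = -0.1114.

Request:
run_rows(
  motion=[
    [[0,0,-0.0017,0,0,0,0],[0,0,-0.0017,0,0,0,-0.0159],[0,0,-0.0017,0,0,0,-0.0318],[0,0,-0.0017,0,0,0,-0.0477],[0,0,-0.0017,0,0,0,-0.0637],[0,0,-0.0017,0,0,0,-0.0796],[0,0,-0.0017,0,0,0,-0.0955],[0,0,-0.0017,0,0,0,-0.1114]],
  ],
)

```text
clock: 14.95
eef_pos: [0.5545, 0.2237, 0.1196]
ee_rot: [3.14, 0.001, 3.072]
ft_force: [-2.4, -0.2, 2.8]
gripper_width: 0.726
gripper_force: 45.0
```

```bash
python3 -c "
from h import *
o=arm.get_obs();print(o['moment'],o['ft_force'])"
```

```text
[ 0.04611272  0.42059959 -0.40951399] [-2.38919499 -0.1521089   2.84648075]
```

Request:
run_rows(
  motion=[
    [[0,0,0,0,0,0,-0.0159],[0,0,0,0,0,0,-0.0318],[0,0,0,0,0,0,-0.0477],[0,0,0,0,0,0,-0.0637],[0,0,0,0,0,0,-0.0716],[0,0,0,0,0,0,-0.0716],[0,0,0,0,0,0,-0.0716],[0,0,0,0,0,0,-0.0716]],
  ],
)

```text
clock: 15.75
eef_pos: [0.5542, 0.2241, 0.1206]
ee_rot: [3.141, 0.002, -2.764]
ft_force: [-3.9, -1.4, 9.5]
gripper_width: 0.729
gripper_force: 45.0
```

```bash
python3 -c "
from h import *
o=arm.get_obs();print(o['moment'],o['ft_force'],o['joint_pos'])"
```

```text
[-0.24217944  0.94500439  0.05630496] [-3.85355231 -1.38498624  9.49668628] [ 0.22138271  0.69132864 -1.01125705  1.72622182  0.65202974  1.09774879
  0.94840043]
```

The torque dropped to zero and a spring force of about 9.5 N now pushes up, so the threads are free. I'll lift straight up.

In the tool's units: -0.038 m / 0.6 = -0.0633, -0.032 m / 0.6 = -0.0533.

Request:
run_rows(
  motion=[
    [[0,0,0,-0.005,0,0,0],[0,0,0,-0.01,0,0,0],[0,0,0,-0.0167,0,0,0],[0,0,0,-0.0267,0,0,0],[0,0,0,-0.04,0,0,0],[0,0,0,-0.0533,0,0,0],[0,0,0,-0.0633,0,0,0],[0,0,0,-0.0633,0,0,0],[0,0,0,-0.0633,0,0,0],[0,0,0,-0.0633,0,0,0],[0,0,0,-0.0633,0,0,0]],
  ],
)

```text
clock: 16.85
eef_pos: [0.5537, 0.2228, 0.1568]
ee_rot: [-3.142, -0.001, -2.764]
ft_force: [-0.3, -0.4, -0.9]
gripper_width: 0.726
gripper_force: 45.0
```

Run:
```python
from h import *
o=arm.get_obs();print(o['moment'],o['ee_rot'],o['eef_pos'],o['ft_force'])
w=vision.get_image("wrist")[:,:,::-1];s=vision.get_image("side")[:,:,::-1]
f=lambda i,x,y,w,h,k:cv2.resize(i[y:y+h,x:x+w],None,fx=k,fy=k,interpolation=cv2.INTER_CUBIC)
cv2.imwrite("pics/fin.png",np.hstack([f(s,205,190,100,100,4),f(w,240,90,160,160,2.5)]))
```

```text
[ 0.05983737 -0.11097332  0.05517129] [-3.14159166e+00 -5.69721777e-04 -2.76443349e+00] [0.55366163 0.22277778 0.15679088] [-0.27650874 -0.42394421 -0.92778251]
```

View pics/fin.png

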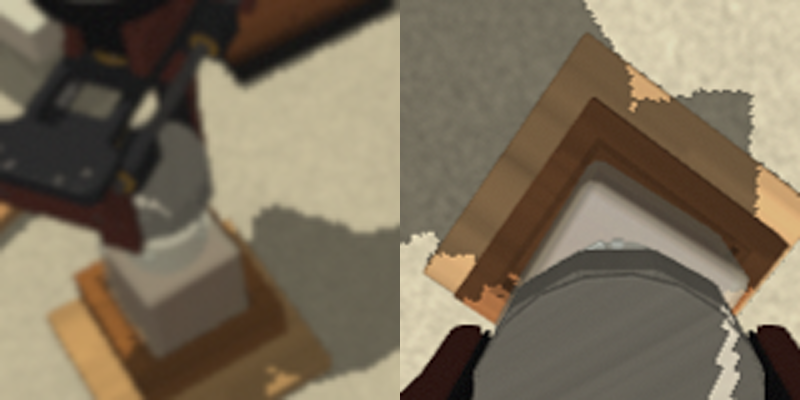

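The cap is off. The load is only about 1 N, the bare neck is visible, and the jar is seated squarely in the socket.

```bash
python3 -c "
from plant import arm, vision
print(arm.job_done())"
```

```text
the job is handed in; nothing more can be done
None
```

The job is handed in, with no verdict shown to me: the jar is fully down in the brace socket, the cap is unscrewed about 66°, and the gripper holds it level about 2 cm above the rim (worked out from the arm's position), at about 17 s on the clock.

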